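# Lock the vial carousel with its retaining pin

### The arm

A 6-joint arm with a two-finger parallel gripper is mounted at the origin on the work surface. World frame = base frame: x ahead of the robot, y to its left, z up, the work surface at z = 0. Lengths are in m, angles in rad, forces in N, time in s.
With the tool pointing down it reaches from about 0.3 to 0.875 m from the base axis. Payload 6.4 kg.
Tool frame: the origin (TCP) lies midway between the tips of the shut fingers; the grasp point (between the pads) lies 19 mm behind it; z points along the fingers, y is the line along which they close (so a half turn about z gives the same grasp; the last joint's range is limited). The gripper opens to 85 mm and grips with 20 to 120 N. Pads are 22 mm wide; open, the fingers measure 114 mm over their backs; the gripper's body (76 mm by 85 mm) begins 54 mm behind the grasp point. The pads swing forward as they close: fully open they stand 13 mm farther back than shut.
Start: joints at [1.07, 0.181, 1.607, -0, 1.354, -0.206], TCP at [0.167, 0.55, 0.231] pointing down, gripper open.
Joint ranges: [-2.99, 2.99], [-0.89, 2.07], [0.3, 2.58], [-1.14, 4.28], [0, 2.63], [-3.12, 3.12]. Speed limits (rad/s): [2.57, 2.57, 3.01, 3.14, 3.14, 3.14].

### API

Orientations are given as a unit quaternion [w, x, y, z].
In Python, from bench import get_obs, camera, hand_in gives the robot as it stands.
- The arm moves only by the tool carry_out, never from a script. Its argument "plan" is a list that holds one entry, the list of rows, each a list of 7 numbers: the shift along the world's x, y, z in m, then the turn, a rotation vector about the world's x, y, z in rad, then the opening, from 0 (shut) to 1 (fully open). In form: [[[x, y, z, rx, ry, rz, hand], ...]]. A call has exactly 5 rows; each row is the pose to reach, as a shift and turn from the pose commanded when the call began; what a row does not reach only later rows make up. A row lasts 1/12 s, in which the tool goes at most 41.7 mm and 7.16 degrees, less where a joint would pass 70% of its speed; a pose out of reach is approached as far as the arm can. A call with a gripper value outside its range is refused whole. The fingers move at their own pace and stop on an object; the grip force is fixed at half the most. Time passes only in rows, so rows that repeat a pose let the fingers close, or fill a call up. It gives the time, the measured TCP pose, the force, the opening and the grip force at its end, in the units of the state.
- get_obs(): the state, without advancing time (a new reading comes with each control period).
- camera(name): name is "scene" or "top" or "wrist"; returns a dict with "pixels" (420x560x3 uint8, red, green, blue), "z_map" (420x560 float32, m along the optical axis (not along the pixel's ray), 0 where there is no reading), "camera_matrix" (3x3 intrinsics, pixels), "cam_to_world" (4x4, takes a point from camera to world coordinates). Camera axes: x right, y up, looking along -z (the intrinsics and any distortion apply to the point x, -y, -z); pixel columns grow to the right and rows downward; lengths in m; the calibration is good to about 2 mm. A picture is of the moment at which its call begins.
- hand_in(): hands the job in; it is judged then, once.
The state is a dict: "time_s": time; "q": joint angles; "dq": joint speeds; "joint_efforts": joint torques, N m; "eef_pos": TCP position; "eef_rot": TCP orientation; "wrist_force": force on the tool from outside, world axes, zero at the start; "torque": the same for the moment, N m; "opening": opening from 0.0 (shut) to 1.0 (fully open); "grasp_force": force on a finger pad.
Only numpy, scipy, OpenCV 4.12 (cv2) and the standard library are available. Lean on these libraries where they do the work, as an engineer would, in place of code of your own. Each camera call takes 0.05 s, during which the arm holds its last target. There are 200 camera calls.

### The job

Lock the vial carousel: turn it (the grey bar on its hub is its handle) until the hole in its yellow tongue lies under the hole of the blue fork, then take the red-knobbed lock pin from the rack and put it down through fork and tongue until its flange sits fully home on the fork. Let go of it, and leave the other pins in the rack.

Things in the scene. Friction and masses are not known exactly. Their poses are not given: they have to be found in the camera images.
- stand: Fixed stand of the carousel; origin on the carousel's vertical axis at table height, -y towards its fork. The fork is 36 mm wide: blue upper jaw 8 mm thick, top 51 mm above the table, reaching from 112 to 166 mm from the axis; grey lower jaw, top at 27 mm; the yellow tongue passes between them. A blue post joins the jaws on the outer side.
- fork_hole (a point): Centre of the 12 mm hole through the blue upper jaw, at the jaw's top face, 125 mm from the axis; the 13 mm hole in the lower jaw below it is open down to the table. Axes as the stand's.
- carousel (a joint): Angle of the carousel (rad): 0 when the tongue's hole is under the fork's, growing anticlockwise from above, range -0.3 to 1.4; starts positive, stays where left. White disc 212 mm across, top at 40 mm; black vial holder on it, 172 mm across, top at 52 mm; blue-capped vials on a circle of 70 mm radius, tops at 68 mm.
- hub_grip (a point): Top centre of the grey bar on the carousel's axis, 103 mm above the table. The bar is 14 mm wide, 52 mm long, 40 mm high (63 to 103 mm) and points along the tongue. The point's axes turn with the carousel: the bar's length is along y, with -y towards the tongue.
- tongue_hole (a point): Centre of the 13 mm round hole through the carousel's yellow tongue, at its top face (40 mm above the table), 125 mm from the axis. The tongue is 10 mm thick, 30 mm wide and reaches to 144 mm from the axis; a red line on the white disc points at it.
- pin_rack: Grey rack block fixed to the table, 200 mm (its x) by 50 mm, 50 mm high, with three pin holes 10.5 mm wide at x = -70, 0 and +70 mm. Origin at the centre of its underside.
- lock_pin: Upright in one of the rack's holes, hanging by its flange. Steel shank 8 mm thick, 40 mm long (last 9 mm taper to 3 mm), flange 22 mm across and 4 mm thick, red cylindrical knob 18 mm across from 4 to 34 mm above the origin. Origin on the axis at the flange's underside, z up to the knob, tip at z = -40 mm. About 40 g.
- black_pin: A pin standing upright in the pin rack, same shape as the lock pin but with a black knob; not needed, leave it in its place. Origin on its axis at the underside of its flange.
- green_pin: A pin standing upright in the pin rack, same shape as the lock pin but with a green knob; not needed, leave it in its place. Origin on its axis at the underside of its flange.
Things that resemble listed ones, but are neither listed nor needed, are in the scene too. Leave any white look-alike of the lock_pin alone.

How it is judged:
On the way, in this order (a step that is already met when the one before it is completed fails the run):
1. the carousel is turned so that its tongue's hole lies under the fork's hole (within 7 mm) (horizontal distance between tongue_hole and fork_hole below 0.007 m), for 0.2 s.
2. the lock pin is down through fork and tongue, its flange on the fork (horizontal distance between lock_pin and fork_hole below 0.005 m and z of lock_pin in the frame of fork_hole between -0.004 and 0.004 m and horizontal distance between tongue_hole and fork_hole below 0.007 m), for 0.2 s.
At the end, for the whole second after the job is handed in: The red lock pin stands through the fork's and the tongue's holes: its axis within 5 mm of the fork hole's, the underside of its flange within 4 mm of the fork's top face, upright within 0.1 rad and at rest, with the tongue's hole within 7 mm of the fork's hole seen from above (all of step 2 and angle between lock_pin's own z axis and vertical below 0.1 rad and linear speed of lock_pin below 0.02 m/s); the robot touches nothing.
It fails at once if another pin is moved more than 30 mm from where it stood (distance of any of black_pin, green_pin from where it was at the start of the episode above 0.03 m).
It also fails if it takes over 58 s, if anything falls off the work surface, if the arm or the gripper's body presses on something with over 40 N, if the wrist force passes 120 N, or if a joint passes its speed limit or range.

## Working session

There is one attempt and no reset: what is moved stays moved. The work goes in short steps, Python scripts to look and compute and a tool call to move; the robot and the scene stay as the last step left them, time stands still between calls to the robot, and variables do not carry over. Pictures are saved under pics/ and viewed, at most 10 in all, crops included, and the job is handed in when it is done.

Besides the shell and the picture viewer there is one more tool, called as name(argument=value, ...), one argument or row to a line, values as JSON. carry_out: Moves the arm, as the interface text tells. Its arguments: {"type":"object","properties":{"plan":{"type":"array","items":{"type":"array","items":{"type":"array","items":{"type":"number"}}}}},"required":["plan"]}

```bash
mkdir -p pics; cat > h.py <<'E'
import numpy as np, cv2
from bench import get_obs, camera
def pts(c):
    z=c["z_map"];K=c["camera_matrix"];T=c["cam_to_world"]
    v,u=np.mgrid[:z.shape[0],:z.shape[1]]
    p=np.stack([(u-K[0,2])/K[0,0]*z,-(v-K[1,2])/K[1,1]*z,-z],-1)
    return p@T[:3,:3].T+T[:3,3]
def ray(c,u,v,h):
    K=c["camera_matrix"];T=c["cam_to_world"]
    d=T[:3,:3]@np.array([(u-K[0,2])/K[0,0],-(v-K[1,2])/K[1,1],-1]);o=T[:3,3]
    return o+d*(h-o[2])/d[2]
def save(c,n): cv2.imwrite("pics/"+n,c["pixels"][:,:,::-1])
E
python3 - <<'E'
from h import *
import pickle
for n in("top","scene"):
    c=camera(n);save(c,n+"0.png");pickle.dump(c,open(n+".pkl","wb"));print(c["cam_to_world"].round(3).tolist(),(c["z_map"]>0).mean())
o=get_obs();print(o)
E
```

```text
[[-0.108, 0.974, -0.198, 0.393], [-0.994, -0.105, 0.024, -0.06], [0.003, 0.2, 0.98, 0.791], [0.0, 0.0, 0.0, 1.0]] 0.9958801020408163
[[0.801, -0.416, 0.43, 0.873], [0.598, 0.536, -0.596, -0.524], [0.017, 0.735, 0.678, 0.607], [0.0, 0.0, 0.0, 1.0]] 0.9960459183673469
{'time_s': 0.1, 'q': array([ 1.06971579e+00,  1.81488257e-01,  1.60790265e+00,  4.72455688e-05,
        1.35376612e+00, -2.06316022e-01]), 'dq': array([ 0.00064322, -0.00240659, -0.00242258,  0.00104474, -0.00074093,
       -0.00180884]), 'joint_efforts': array([ 1.40998378e-03, -4.45884705e+01, -3.52237916e+01, -9.88945135e-05,
        4.10583030e-03,  5.45154262e-05]), 'eef_pos': array([0.16678712, 0.54977571, 0.23046472]), 'eef_rot': array([-2.92561472e-04,  1.46854281e-01,  9.89157828e-01, -7.25776165e-04]), 'wrist_force': array([-0.35705433, -0.18095058, -0.90975294]), 'torque': array([ 0.00367472, -0.04802752,  0.03694582]), 'grasp_force': 0.0, 'opening': 0.9982264355319272}
```

View pics/top0.png

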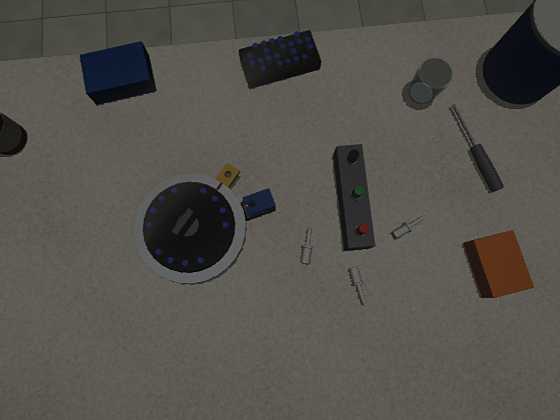

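View pics/scene0.png

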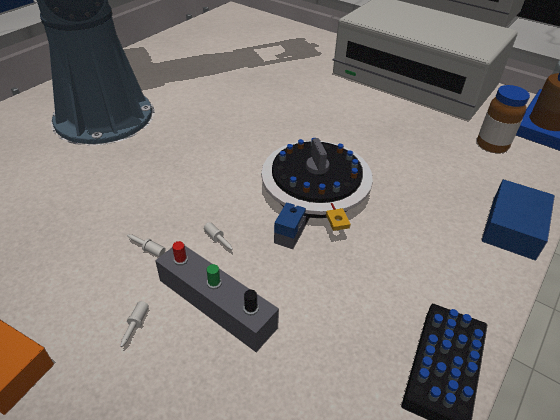

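The top view shows the hub bar at (185,222), the tongue hole at about (228,174), the blue fork at (258,203), and red, green and black pins at (362,229), (357,191) and (352,156). The scene view agrees, with the red pin at (179,252). Next I'll measure these.

```bash
cat > m.py <<'E'
from h import *
import pickle,sys
def comps(c,m,P,amin=15):
    n,l,s,ce=cv2.connectedComponentsWithStats(m.astype(np.uint8))
    return [(ce[i].round(1).tolist(),int(s[i,4]),np.median(P[l==i],0).round(4).tolist()) for i in range(1,n) if s[i,4]>=amin]
for n in("top","scene"):
    c=pickle.load(open(n+".pkl","rb"));P=pts(c);h=cv2.cvtColor(c["pixels"],cv2.COLOR_RGB2HSV);z=P[...,2]
    H,S,V=h[...,0],h[...,1],h[...,2]
    print(n)
    print("red",comps(c,((H<6)|(H>174))&(S>150)&(V>60)&(z>.03),P))
    print("yel",comps(c,(H>15)&(H<30)&(S>130)&(V>80)&(z>.025),P))
    print("grn",comps(c,(H>45)&(H<80)&(S>120)&(z>.03),P))
    print("blue",comps(c,(H>100)&(H<125)&(S>120)&(z>.043)&(z<.057),P))
    print("bar",comps(c,(abs(z-.103)<.006)&(abs(P[...,0]-.4)<.25)&(abs(P[...,1])<.35),P))
    # white disc top fit
    m=(abs(z-.04)<.006)&(S<60)&(V>90)
    k=comps(c,m,P,100);print("disc",k)
    m=(abs(z-.052)<.004)&(V<60);print("holder",comps(c,m,P,300))
    print("rack",comps(c,(abs(z-.05)<.005)&(S<60),P,150))
E
python3 m.py
```

```text
top
red [([363.5, 227.8], 68, [0.4861, -0.2291, 0.0828])]
yel [([227.1, 174.4], 246, [0.6243, 0.0085, 0.0388])]
grn [([358.4, 190.0], 63, [0.5563, -0.2305, 0.0828])]
blue [([296.2, 33.5], 15, [0.9119, -0.16, 0.0446]), ([279.9, 38.2], 18, [0.9047, -0.1255, 0.0448]), ([307.2, 38.8], 21, [0.8967, -0.1814, 0.0446]), ([271.8, 40.5], 18, [0.8993, -0.1082, 0.0457]), ([299.1, 41.2], 16, [0.8925, -0.1642, 0.0452]), ([263.1, 42.8], 19, [0.8967, -0.0896, 0.0451]), ([290.9, 43.1], 19, [0.8903, -0.147, 0.0448]), ([114.2, 67.3], 2549, [0.8714, 0.2167, 0.0488]), ([254.9, 44.8], 17, [0.8944, -0.0725, 0.045]), ([282.6, 45.6], 18, [0.8865, -0.1289, 0.045]), ([310.0, 46.4], 21, [0.8787, -0.1853, 0.0453]), ([266.1, 50.1], 19, [0.8793, -0.0942, 0.0447]), ([293.5, 50.8], 20, [0.8723, -0.1502, 0.0441]), ([277.1, 55.4], 17, [0.8657, -0.1153, 0.045]), ([304.5, 56.1], 22, [0.8583, -0.1713, 0.0444]), ([296.0, 58.2], 20, [0.8549, -0.1533, 0.0452]), ([288.1, 60.6], 19, [0.8513, -0.1367, 0.0445]), ([279.6, 62.9], 20, [0.8481, -0.1191, 0.0443]), ([262.8, 67.5], 17, [0.8408, -0.0836, 0.0454]), ([518.1, 88.4], 18, [
[... 1697 characters left out ...]
, 372.3], 76, [0.8938, -0.1484, 0.0461]), ([453.0, 384.6], 79, [0.8969, -0.1653, 0.0463]), ([435.3, 391.3], 85, [0.8829, -0.187, 0.0462]), ([467.8, 391.0], 87, [0.9149, -0.1626, 0.0465]), ([450.3, 397.6], 87, [0.9005, -0.1837, 0.0463])]
bar [([319.0, 147.0], 153, [0.5357, 0.0831, 0.1021])]
disc [([499.4, 137.3], 103, [0.7768, 0.4209, 0.0398]), ([316.2, 188.1], 1683, [0.5799, 0.0359, 0.0396])]
holder [([316.2, 172.5], 3083, [0.5447, 0.0696, 0.0518])]
rack [([477.1, 9.9], 385, [0.506, 1.0404, 0.0497]), ([413.7, 80.4], 631, [0.5414, 0.5098, 0.05]), ([497.4, 131.3], 158, [0.7669, 0.4228, 0.0498]), ([316.4, 172.7], 2650, [0.5444, 0.0696, 0.0517]), ([218.5, 289.6], 3323, [0.576, -0.2386, 0.0501])]
```

carry_out(
  plan=[
    [[0.024,-0.031,0.004,0,0,-0.0265,1],[0.048,-0.062,0.008,0,0,-0.053,1],[0.073,-0.093,0.012,0,0,-0.08,1],[0.097,-0.124,0.016,0,0,-0.106,1],[0.121,-0.155,0.02,0,0,-0.133,1]],
  ],
)

```text
time_s: 0.52
eef_pos: [0.2884, 0.3936, 0.2511]
eef_rot: [-0.0, 0.213, 0.977, -0.0]
wrist_force: [0.8, 0.2, -0.4]
opening: 0.999
grasp_force: 0.0
```

carry_out(
  plan=[
    [[0.024,-0.031,0.004,0,0,-0.0265,1],[0.048,-0.062,0.008,0,0,-0.053,1],[0.073,-0.093,0.012,0,0,-0.08,1],[0.097,-0.124,0.016,0,0,-0.106,1],[0.121,-0.155,0.02,0,0,-0.133,1]],
  ],
)

```text
time_s: 0.93
eef_pos: [0.4096, 0.2384, 0.2713]
eef_rot: [-0.0, 0.277, 0.961, -0.0]
wrist_force: [1.0, 1.4, -0.3]
opening: 0.995
grasp_force: 0.0
```

carry_out(
  plan=[
    [[0.024,-0.031,0,0,0,-0.0265,1],[0.048,-0.062,0,0,0,-0.053,1],[0.073,-0.093,0,0,0,-0.08,1],[0.097,-0.124,0,0,0,-0.106,1],[0.121,-0.155,0,0,0,-0.133,1]],
  ],
)

```text
time_s: 1.35
eef_pos: [0.5307, 0.0834, 0.2709]
eef_rot: [-0.0, 0.341, 0.94, -0.0]
wrist_force: [0.1, 1.2, -0.1]
opening: 1.003
grasp_force: 0.0
```

```bash
python3 - <<'E'
from h import *
import pickle
o=get_obs();print(o["eef_pos"],o["eef_rot"],o["q"])
c=camera("wrist");save(c,"w1.png");pickle.dump(c,open("wrist.pkl","wb"));print(c["cam_to_world"].round(3).tolist())
E
```

```text
[0.53069374 0.0833733  0.27093246] [-2.73793263e-04  3.40723029e-01  9.40163678e-01 -3.97643444e-05] [-6.52981316e-02  6.43257475e-02  1.65533249e+00  7.70518771e-05
  1.42248248e+00 -9.40734164e-01]
[[0.641, -0.732, -0.229, 0.473], [0.767, 0.612, 0.191, 0.132], [0.0, -0.298, 0.954, 0.415], [0.0, 0.0, 0.0, 1.0]]
```

View pics/w1.png

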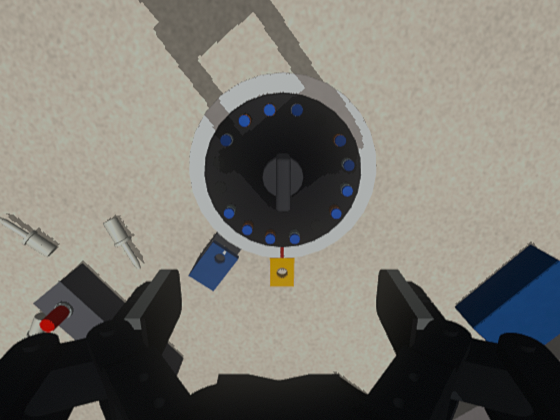

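The wrist view has the hub bar at (283,183), fork hole near (221,258), tongue hole near (282,271) and the red knob at (57,318). I'll measure from it.

```bash
python3 - <<'E'
from h import *
import pickle
c=pickle.load(open("wrist.pkl","rb"));P=pts(c);z=P[...,2];hs=cv2.cvtColor(c["pixels"],cv2.COLOR_RGB2HSV);H,S,V=hs[...,0],hs[...,1],hs[...,2]
m=(abs(z-.103)<.005);m[:, :200]=0;m[:,350:]=0;m[250:]=0
r=cv2.minAreaRect(P[m][:,:2].astype(np.float32)*1000);print("bar",r,np.median(z[m]))
# vials: blue caps -> circle centre
m=(H>100)&(H<128)&(S>120)&(z>.06)&(z<.075)
m[:, :190]=0;m[:,380:]=0;m[265:]=0
n,l,s,ce=cv2.connectedComponentsWithStats(m.astype(np.uint8))
q=np.array([P[l==i][:,:2].mean(0) for i in range(1,n) if s[i,4]>20])
A=np.c_[2*q,np.ones(len(q))];x=np.linalg.lstsq(A,(q**2).sum(1),rcond=None)[0];print("vials",len(q),x[:2],np.sqrt(x[2]+x[:2]@x[:2]))
def fitc(m,h):
    k=max(cv2.findContours(m.astype(np.uint8),0,1)[0],key=cv2.contourArea)[:,0]
    e=np.array([ray(c,u,v,h)[:2] for u,v in cv2.convexHull(k)[:,0]])
    x=np.linalg.lstsq(np.c_[2*e,np.ones(len(e))],(e**2).sum(1),rcond=None)[0];return x[:2],np.sqrt(x[2]+x[:2]@x[:2])
m=(z>.034)&(z<.046)&(np.hypot(P[...,0]-.53,P[...,1]-.085)<.112);print("disc",fitc(m,.04))
def hole(mask,h,nm):
    k=max(cv2.findContours(mask.astype(np.uint8),0,1)[0],key=cv2.contourArea)
    f=np.zeros_like(mask,np.uint8);cv2.drawContours(f,[k],-1,1,-1)
    inn=cv2.erode(f,np.ones((5,5)))*(1-mask.astype(np.uint8))
    n,l,s,ce=cv2.connectedComponentsWithStats(inn);e=P[f>0]
    for i in range(1,n):
        if s[i,4]>10:
            x0,y0,w,hh=s[i,:4];print(nm,ce[i],s[i],ray(c,x0+w/2-.5,y0+hh/2-.5,h))
    M=cv2.moments(k);print(nm,"rect",[ray(c,*p,h)[:2].round(4).tolist() for p in cv2.boxPoints(cv2.minAreaRect(k))])
m=(H>15)&(H<32)&(S>130)&(z>.034);m[240:300,260:305].sum();m[:240]=0;hole(m,.04,"tongue")
m=(H>100)&(H<128)&(S>100)&(abs(z-.051)<.004);m[:,250:]=0;m[:225]=0;hole(m,.051,"fork")
m=((H<6)|(H>174))&(S>150)&(z>.079)&(P[...,1]<-.1);print("knobtop",P[m].mean(0) if m.any() else 0,P[m].min(0),P[m].max(0))
E
```

```text
bar ((531.8456420898438, 88.11213684082031), (13.578455924987793, 51.243350982666016), 50.04281234741211) 0.10352132483316628
vials 12 [0.53200529 0.08763615] 0.06965116773948721
disc (array([0.53292988, 0.08704422]), np.float64(0.10585807176643819))
tongue [281.5 271. ] [277 268  10   7  58] [0.62680772 0.00790165 0.04      ]
tongue rect [[0.6042, 0.0084], [0.6222, 0.03], [0.6511, 0.0065], [0.6326, -0.0157]]
fork rect [[0.5535, -0.078], [0.5408, -0.0237], [0.5757, -0.0177], [0.5898, -0.0727]]
knobtop [ 0.4883813  -0.22678658  0.08382567] [ 0.48030852 -0.23880416  0.07903406] [ 0.49648111 -0.21853045  0.08637129]
```

carry_out(
  plan=[
    [[0.0013,0.004,-0.035,0,0,0,1],[0.0013,0.004,-0.07,0,0,0,1],[0.0013,0.004,-0.11,0,0,0,1],[0.0013,0.004,-0.145,0,0,0,1],[0.0013,0.004,-0.165,0,0,0,1]],
  ],
)

```text
time_s: 1.82
eef_pos: [0.5281, 0.0894, 0.1017]
eef_rot: [-0.003, 0.34, 0.94, -0.001]
wrist_force: [0.2, 0.2, -0.1]
opening: 0.994
grasp_force: 0.0
```

carry_out(
  plan=[
    [[0,0,-0.015,0,0,0,1],[0,0,-0.03,0,0,0,1],[0,0,-0.03,0,0,0,0.3],[0,0,-0.03,0,0,0,0],[0,0,-0.03,0,0,0,0]],
  ],
)

```text
time_s: 2.23
eef_pos: [0.5318, 0.0893, 0.077]
eef_rot: [0.0, 0.34, 0.94, 0.0]
wrist_force: [0.8, 0.1, -0.2]
opening: 0.604
grasp_force: 0.0
```

carry_out(
  plan=[
    [[0,0,0,0,0,0,0],[0,0,0,0,0,0,0],[0,0,0,0,0,0,0],[0,0,0,0,0,0,0],[0,0,0,0,0,0,0]],
  ],
)

```text
time_s: 2.65
eef_pos: [0.5313, 0.0883, 0.0776]
eef_rot: [0.0, 0.34, 0.94, -0.001]
wrist_force: [-5.8, -4.9, 7.7]
opening: 0.15
grasp_force: 60.4
```

carry_out(
  plan=[
    [[0,0,0,0,0,-0.05,0],[0,0,0,0,0,-0.11,0],[0,0,0,0,0,-0.17,0],[0,0,0,0,0,-0.24,0],[0,0,0,0,0,-0.31,0]],
  ],
)

```text
time_s: 3.07
eef_pos: [0.5315, 0.0884, 0.0776]
eef_rot: [0.0, 0.482, 0.876, -0.001]
wrist_force: [-4.5, -3.4, 6.9]
opening: 0.151
grasp_force: 60.3
```

carry_out(
  plan=[
    [[0,0,0,0,0,-0.07,0],[0,0,0,0,0,-0.14,0],[0,0,0,0,0,-0.21,0],[0,0,0,0,0,-0.27,0],[0,0,0,0,0,-0.325,0]],
  ],
)

```text
time_s: 3.48
eef_pos: [0.5316, 0.0885, 0.0776]
eef_rot: [0.001, 0.618, 0.786, -0.0]
wrist_force: [-2.9, -3.5, 6.1]
opening: 0.152
grasp_force: 60.2
```

carry_out(
  plan=[
    [[0,0,0,0,0,0,0],[0,0,0,0,0,0,0],[0,0,0,0,0,0,0],[0,0,0,0,0,0,0],[0,0,0,0,0,0,0]],
  ],
)

```text
time_s: 3.9
eef_pos: [0.5316, 0.0885, 0.0776]
eef_rot: [0.001, 0.617, 0.787, -0.0]
wrist_force: [-3.5, -4.1, 7.1]
opening: 0.148
grasp_force: 60.3
```

```bash
python3 - <<'E'
from h import *
o=get_obs();q=o["eef_rot"];print(np.degrees(2*np.arctan2(q[2],q[1]))-180, o["q"])
c=camera("top");P=pts(c);z=P[...,2]
m=(abs(z-.103)<.004)&(np.hypot(P[...,0]-.53,P[...,1]-.087)<.04)
h=cv2.cvtColor(c["pixels"],cv2.COLOR_RGB2HSV)
m=(h[...,0]>15)&(h[...,0]<32)&(h[...,1]>120)&(z>.025)&(abs(P[...,0]-.57)<.1)&(abs(P[...,1])<.1)
print(m.sum(),P[m].mean(0))
save(c,"t2.png")
E
```

```text
-76.1362182699157 [-5.46972379e-02  2.94321166e-01  1.81248603e+00 -1.46956094e-03
  1.03413043e+00 -2.95914942e-01]
70 [ 0.5515958  -0.01448161  0.04033889]
```

carry_out(
  plan=[
    [[0,0,0,0,0,0,1],[0,0,0,0,0,0,1],[0,0,0,0,0,0,1],[0,0,0,0,0,0,1],[0,0,0,0,0,0,1]],
  ],
)

```text
time_s: 4.37
eef_pos: [0.5314, 0.0893, 0.0763]
eef_rot: [-0.0, 0.617, 0.787, 0.0]
wrist_force: [0.7, 0.1, -0.9]
opening: 0.848
grasp_force: 0.0
```

carry_out(
  plan=[
    [[0,0,0.02,0,0,0,1],[0,0,0.06,0,0,0,1],[0,0,0.1,0,0,0,1],[0,0,0.14,0,0,0,1],[0,0,0.18,0,0,0,1]],
  ],
)

```text
time_s: 4.78
eef_pos: [0.5309, 0.0893, 0.2581]
eef_rot: [-0.0, 0.617, 0.787, -0.0]
wrist_force: [1.3, 0.6, 0.3]
opening: 1.0
grasp_force: 0.0
```

carry_out(
  plan=[
    [[0,-0.03,0.01,0,0,0.06,1],[0,-0.06,0.01,0,0,0.12,1],[0,-0.09,0.01,0,0,0.18,1],[0,-0.11,0.01,0,0,0.24,1],[0,-0.11,0.01,0,0,0.24,1]],
  ],
)

```text
time_s: 5.2
eef_pos: [0.5314, -0.0241, 0.2664]
eef_rot: [0.0, 0.518, 0.855, -0.001]
wrist_force: [-0.1, 0.1, 0.5]
opening: 1.002
grasp_force: 0.0
```

```bash
python3 - <<'E'
from h import *
import pickle
o=get_obs();q=o["eef_rot"];print(o["eef_pos"],np.degrees(2*np.arctan2(q[2],q[1]))-90)
c=camera("wrist");save(c,"w2.png");pickle.dump(c,open("w2.pkl","wb"))
E
```

```text
[ 0.53139951 -0.024144    0.26637693] 27.578821947845512
```

View pics/w2.png

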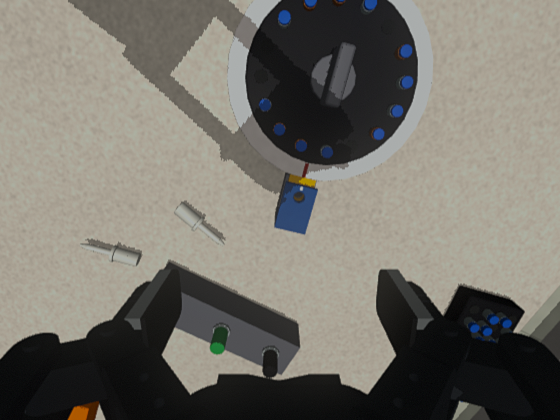

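The carousel is turned: the yellow tongue lies under the fork, with the fork hole at (298,197) and the bar at (341,73). The red pin is hidden behind the left finger. I'll measure the alignment.

```bash
cat > f.py <<'E'
from h import *
import pickle,sys
c=pickle.load(open(sys.argv[1],"rb"));P=pts(c);z=P[...,2];hs=cv2.cvtColor(c["pixels"],cv2.COLOR_RGB2HSV);H,S,V=hs[...,0],hs[...,1],hs[...,2]
D=np.hypot(P[...,0]-.532,P[...,1]-.088)
m=(abs(z-.103)<.005)&(D<.04)
r=cv2.minAreaRect(P[m][:,:2].astype(np.float32)*1000);print("bar",r)
m=((H>100)&(H<128)&(S>100)&(abs(z-.051)<.004)&(D>.1)).astype(np.uint8)
m=cv2.morphologyEx(m,cv2.MORPH_OPEN,np.ones((3,3)))
k=max(cv2.findContours(m,0,1)[0],key=cv2.contourArea)
print("fork",[ray(c,*p,.051)[:2].round(4).tolist() for p in cv2.boxPoints(cv2.minAreaRect(k))])
f=np.zeros_like(m);cv2.drawContours(f,[k],-1,1,-1)
n,l,s,ce=cv2.connectedComponentsWithStats(((V<0.6*np.median(V[m>0]))&(f>0)).astype(np.uint8))
for i in range(1,n):
    if s[i,4]>8:print("dark",s[i],ray(c,s[i,0]+s[i,2]/2-.5,s[i,1]+s[i,3]/2-.5,.051))
x=c["pixels"][170:245,260:335,::-1];cv2.imwrite("pics/crop.png",cv2.resize(x,None,fx=7,fy=7,interpolation=cv2.INTER_NEAREST))
E
python3 f.py w2.pkl
```

```text
bar ((532.3007202148438, 87.69232177734375), (14.251351356506348, 52.00431823730469), 13.86202335357666)
fork [[0.5538, -0.0778], [0.5414, -0.0248], [0.5759, -0.0173], [0.5899, -0.0704]]
```

View pics/crop.png

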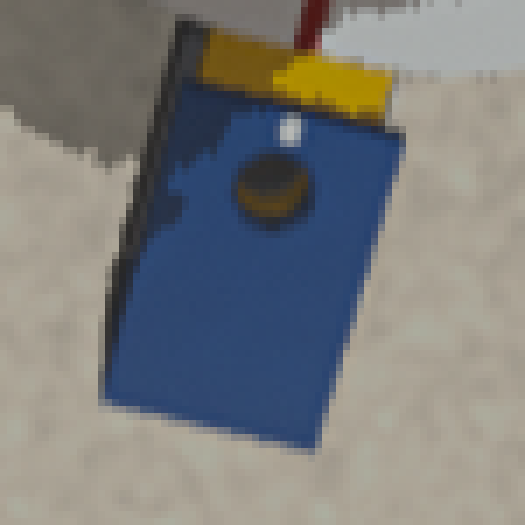

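The crop shows the tongue's hole concentric with the fork's, with the hole at full-image pixel (298.5,196.8). Now I'll hover over the red pin.

carry_out(
  plan=[
    [[-0.008,-0.036,0,0,0,0.08,1],[-0.016,-0.072,0,0,0,0.16,1],[-0.024,-0.108,0,0,0,0.24,1],[-0.032,-0.144,0,0,0,0.32,1],[-0.04,-0.18,0,0,0,0.4,1]],
  ],
)

```text
time_s: 5.67
eef_pos: [0.4912, -0.201, 0.2663]
eef_rot: [0.0, 0.336, 0.942, 0.0]
wrist_force: [0.8, -1.4, -0.4]
opening: 1.001
grasp_force: 0.0
```

carry_out(
  plan=[
    [[-0.003,-0.024,-0.01,0,0,0.08,1],[-0.003,-0.024,-0.03,0,0,0.15,1],[-0.003,-0.024,-0.05,0,0,0.15,1],[-0.003,-0.024,-0.05,0,0,0.15,1],[-0.003,-0.024,-0.05,0,0,0.15,1]],
  ],
)

```text
time_s: 6.08
eef_pos: [0.488, -0.2234, 0.2153]
eef_rot: [-0.001, 0.266, 0.964, 0.001]
wrist_force: [-0.2, -0.0, 0.9]
opening: 0.998
grasp_force: 0.0
```

```bash
python3 - <<'E'
from h import *
import pickle
c=pickle.load(open("w2.pkl","rb"));print("forkhole",ray(c,298.5,196.8,.051))
o=get_obs();q=o["eef_rot"];print(o["eef_pos"],np.degrees(2*np.arctan2(q[2],q[1]))-90)
c=camera("wrist");save(c,"w3.png");pickle.dump(c,open("w3.pkl","wb"))
P=pts(c);z=P[...,2];h=cv2.cvtColor(c["pixels"],cv2.COLOR_RGB2HSV);H,S=h[...,0],h[...,1]
red=((H<6)|(H>174))&(S>150)
m=red&(abs(z-.084)<.003)&(np.hypot(P[...,0]-.489,P[...,1]+.229)<.03)
p=P[m];print(m.sum(),p.mean(0),cv2.minEnclosingCircle(p[:,:2].astype(np.float32)*1000))
m=red&(z>.05)&(np.hypot(P[...,0]-.489,P[...,1]+.229)<.03);p=P[m]
print("all",p.min(0),p.max(0))
E
```

```text
forkhole [ 0.56196966 -0.03424258  0.051     ]
[ 0.48796841 -0.2234369   0.21531104] 59.10347368945949
327 [ 0.4878395  -0.22910316  0.0846999 ] ((488.1739807128906, -229.29498291015625), 8.74905014038086)
all [ 0.47905571 -0.23804388  0.06058314] [ 0.49672246 -0.22057779  0.0873303 ]
```

View pics/w3.png

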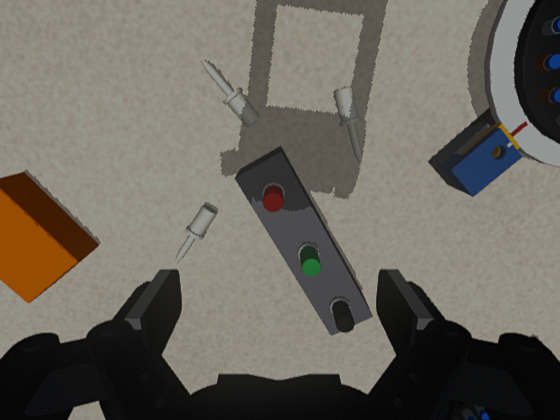

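The red knob is at (273,197), with centre (0.488, -0.229) and a clear gap to the green one. Descending to grasp it.

carry_out(
  plan=[
    [[0,-0.006,-0.03,0,0,0,1],[0,-0.006,-0.065,0,0,0,1],[0,-0.006,-0.1,0,0,0,1],[0,-0.006,-0.13,0,0,0,1],[0,-0.006,-0.145,0,0,0,1]],
  ],
)

```text
time_s: 6.55
eef_pos: [0.4878, -0.2293, 0.0692]
eef_rot: [-0.001, 0.266, 0.964, 0.001]
wrist_force: [-1.2, 0.0, 0.0]
opening: 1.001
grasp_force: 0.0
```

carry_out(
  plan=[
    [[0,0,-0.012,0,0,0,1],[0,0,-0.012,0,0,0,1],[0,0,-0.012,0,0,0,0],[0,0,-0.012,0,0,0,0],[0,0,-0.012,0,0,0,0]],
  ],
)

```text
time_s: 6.97
eef_pos: [0.4897, -0.2316, 0.0613]
eef_rot: [0.002, 0.266, 0.964, -0.001]
wrist_force: [-0.7, -0.3, 0.7]
opening: 0.602
grasp_force: 0.0
```

carry_out(
  plan=[
    [[0,0,0,0,0,0,0],[0,0,0,0,0,0,0],[0,0,0,0,0,0,0],[0,0,0,0,0,0,0],[0,0,0,0,0,0,0]],
  ],
)

```text
time_s: 7.38
eef_pos: [0.4888, -0.2312, 0.0603]
eef_rot: [0.001, 0.266, 0.964, -0.0]
wrist_force: [-0.9, 1.7, 6.6]
opening: 0.187
grasp_force: 58.4
```

carry_out(
  plan=[
    [[0,0,0.015,0,0,0,0],[0,0,0.04,0,0,0,0],[0,0,0.075,0,0,0,0],[0,0,0.105,0,0,0,0],[0,0,0.125,0,0,0,0]],
  ],
)

```text
time_s: 7.8
eef_pos: [0.4892, -0.2314, 0.1875]
eef_rot: [0.002, 0.266, 0.964, -0.001]
wrist_force: [1.0, 0.0, -0.3]
opening: 0.188
grasp_force: 59.2
```

carry_out(
  plan=[
    [[0.006,0.017,0,0,0,-0.07,0],[0.013,0.035,0,0,0,-0.14,0],[0.02,0.053,0,0,0,-0.21,0],[0.027,0.071,0,0,0,-0.28,0],[0.034,0.09,0,0,0,-0.35,0]],
  ],
)

```text
time_s: 8.22
eef_pos: [0.5224, -0.1401, 0.1843]
eef_rot: [0.0, 0.432, 0.902, -0.0]
wrist_force: [-0.2, 0.5, -0.5]
opening: 0.189
grasp_force: 59.2
```

carry_out(
  plan=[
    [[0.008,0.02,0,0,0,-0.09,0],[0.016,0.043,0,0,0,-0.18,0],[0.024,0.066,0,0,0,-0.27,0],[0.032,0.088,0,0,0,-0.36,0],[0.039,0.106,0,0,0,-0.43,0]],
  ],
)

```text
time_s: 8.63
eef_pos: [0.5615, -0.0332, 0.1842]
eef_rot: [-0.0, 0.614, 0.789, 0.0]
wrist_force: [0.6, -0.1, -0.8]
opening: 0.187
grasp_force: 59.2
```

carry_out(
  plan=[
    [[0,0,0,0,0,0,0],[0,0,0,0,0,0,0],[0,0,0,0,0,0,0],[0,0,0,0,0,0,0],[0,0,0,0,0,0,0]],
  ],
)

```text
time_s: 9.05
eef_pos: [0.5611, -0.0357, 0.1843]
eef_rot: [0.0, 0.613, 0.79, -0.0]
wrist_force: [0.4, 0.5, -0.5]
opening: 0.185
grasp_force: 59.2
```

```bash
python3 - <<'E'
from h import *
import pickle
o=get_obs();q=o["eef_rot"];print(o["eef_pos"],np.degrees(2*np.arctan2(q[2],q[1]))-90)
c=camera("wrist");pickle.dump(c,open("w4.pkl","wb"));d=camera("scene");pickle.dump(d,open("s4.pkl","wb"))
y=d["pixels"][90:250,190:400];y=cv2.resize(y,(551,420))[:, :240+0] if 0 else cv2.resize(d["pixels"][60:270,200:320],(240,420))
cv2.imwrite("pics/w4.png",np.hstack([c["pixels"],y])[:,:,::-1])
E
```

```text
[ 0.56113247 -0.03572307  0.18427532] 14.400942573204418
```

View pics/w4.png

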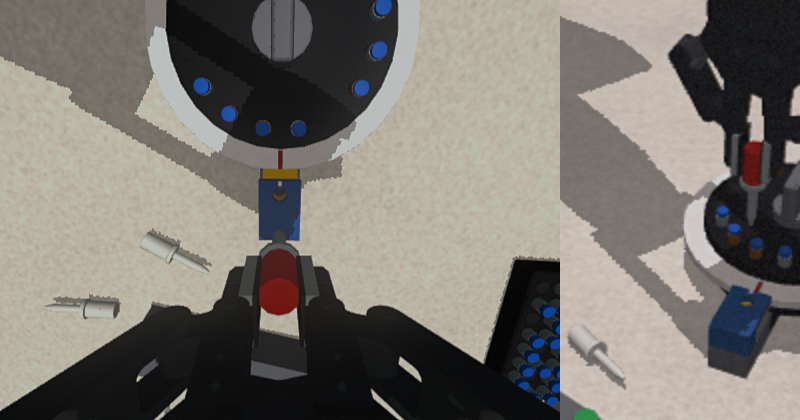

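The pin hangs upright between the fingers (knob top about (279,297)), and the fork hole is at (280,195). I'll measure the offset of pin to hole in this same view.

```bash
python3 - <<'E'
from h import *
import pickle
c=pickle.load(open("w4.pkl","rb"));P=pts(c);z=P[...,2];h=cv2.cvtColor(c["pixels"],cv2.COLOR_RGB2HSV);H,S,V=h[...,0],h[...,1],h[...,2]
red=((H<6)|(H>174))&(S>150)&(z>.12)
zt=np.percentile(z[red],95);m=red&(z>zt-.004);p=P[m]
print("zt",zt,m.sum(),p.mean(0),cv2.minEnclosingCircle(p[:,:2].astype(np.float32)*1000))
m=(z>.165)&(z<.182)&(np.hypot(P[...,0]-.561,P[...,1]+.034)<.014);print("flange",P[m].min(0),P[m].max(0))
bl=((H>100)&(H<128)&(S>90)&(abs(z-.051)<.004)).astype(np.uint8)
k=max(cv2.findContours(cv2.morphologyEx(bl,cv2.MORPH_OPEN,np.ones((3,3))),0,1)[0],key=cv2.contourArea)
f=np.zeros_like(bl);cv2.drawContours(f,[k],-1,1,-1)
hole=(~((H>100)&(H<128)&(S>90)))&(f>0)
n,l,s,ce=cv2.connectedComponentsWithStats(hole.astype(np.uint8))
for i in range(1,n):
    if s[i,4]>15:print(s[i],ce[i],ray(c,s[i,0]+s[i,2]/2-.5,s[i,1]+s[i,3]/2-.5,.051))
y,x=np.where(red);print("red cols",x.min(),x.max())
# scene: pin axis tilt / position
d=pickle.load(open("s4.pkl","rb"));Q=pts(d);hh=cv2.cvtColor(d["pixels"],cv2.COLOR_RGB2HSV)
r=((hh[...,0]<6)|(hh[...,0]>174))&(hh[...,1]>150)&(Q[...,2]>.12);print("scene knob",Q[r].mean(0),Q[r].min(0),Q[r].max(0))
E
```

```text
zt 0.20953358628163385 1350 [ 0.56079166 -0.03279885  0.20955736] ((552.9660034179688, -2.6684818267822266), 41.48705291748047)
flange [ 0.55069253 -0.03288765  0.17437188] [ 0.56931751 -0.02324097  0.18192866]
red cols 259 298
scene knob [ 0.56316564 -0.04051374  0.19712161] [ 0.5535705  -0.04486439  0.17858716] [ 0.57037659 -0.02776378  0.20894646]
```

```bash
python3 - <<'E'
from h import *
import pickle
c=pickle.load(open("w4.pkl","rb"));P=pts(c);z=P[...,2];h=cv2.cvtColor(c["pixels"],cv2.COLOR_RGB2HSV);H,S,V=h[...,0],h[...,1],h[...,2]
m=((H<6)|(H>174))&(S>150)&(abs(z-.2095)<.002)&(np.hypot(P[...,0]-.561,P[...,1]+.034)<.015);p=P[m]
print(m.sum(),p.mean(0),cv2.minEnclosingCircle(p[:,:2].astype(np.float32)*1000))
g=(V.astype(int))[183:210,266:294];print("\n".join(" ".join(f"{a:3d}" for a in r) for r in H[184:206,268:292]))
for u,v in((279.5,194),(280,196)):print(ray(c,u,v,.051))
E
```

```text
1229 [ 0.56105937 -0.03382045  0.20875778] ((561.078857421875, -34.200225830078125), 9.070505142211914)
109 109 109 110 111 110 110 109 109 111 120  14  15 120 111 109 110 110 109 110 110 109 109 110
110 110 108 110 109 110 110 110 109 110 110  12   6 113 110 109 110 110 110 109 109 109 110 109
110 109 110 110 109 109 109 110 110 110 110 112 114 110 110 109 109 109 110 110 110 109 109 109
109 109 109 110 109 109 110 110 110 110 109 110 109 109 110 109 109 110 109 110 109 110 110 111
110 109 109 109 109 110 109 109 111 111 110 110 111 110 110 110 110 110 109 109 109 109 109 109
110 109 109 111 109 109 110 110 112 125 108  90 120 120 113 111 110 109 109 109 109 109 109 110
110 110 109 109 109 109 110 114  10   0   0   0  15  10  15 120 111 110 110 110 110 110 111 110
110 110 110 110 109 110 116  10   0 165  30  15  15   0  15  15 120 111 111 109 109 110 110 110
109 110 109 109 110 114   0   0 165   0   0   0  30   0   0  10   0 120 110 110 110 109 110 110
111 109 110 110 112  17  19 150 120 120 165   0   0  30   0 150  20  18  30 110 110 109 109 109
110 110 109 109 113  19  19  20 135 
[... 491 characters left out ...]
  20  20  17  15 109 110 109 110 109 110 110 109
109 109 110 110 110 109 111 110 112 113  21  19  19  24 114 112 109 110 110 109 109 110 110 110
109 108 109 110 110 109 109 111 109 109 112 112 111 110 110 111 110 110 109 109 109 110 109 109
109 109 110 110 109 110 109 111 111 109 109 108 110 110 110 109 110 110 110 110 110 110 109 109
110 109 109 109 109 109 109 109 109 110 110 109 109 110 110 109 109 110 109 110 110 109 109 110
110 111 109 109 110 110 110 109 109 111 110 109 109 109 110 109 110 109 111 109 110 110 110 110
110 110 110 110 110 110 110 109 109 111 109 110 110 110 110 109 110 110 109 109 109 110 109 110
[ 0.56186339 -0.03318694  0.051     ]
[ 0.56271413 -0.03478658  0.051     ]
```

carry_out(
  plan=[
    [[0.001,0,-0.02,0,0,0,0],[0.001,0,-0.045,0,0,0,0],[0.001,0,-0.065,0,0,0,0],[0.001,0,-0.075,0,0,0,0],[0.001,0,-0.075,0,0,0,0]],
  ],
)

```text
time_s: 9.57
eef_pos: [0.5604, -0.0347, 0.1067]
eef_rot: [-0.002, 0.613, 0.79, -0.001]
wrist_force: [-1.1, 0.6, -1.2]
opening: 0.187
grasp_force: 59.2
```

carry_out(
  plan=[
    [[0,0,-0.005,0,0,0,0],[0,0,-0.01,0,0,0,0],[0,0,-0.015,0,0,0,0],[0,0,-0.02,0,0,0,0],[0,0,-0.02,0,0,0,0]],
  ],
)

```text
time_s: 9.98
eef_pos: [0.562, -0.0347, 0.0886]
eef_rot: [-0.0, 0.613, 0.79, -0.0]
wrist_force: [0.1, -0.1, -0.3]
opening: 0.189
grasp_force: 59.2
```

carry_out(
  plan=[
    [[0,0,-0.004,0,0,0,0],[0,0,-0.008,0,0,0,0],[0,0,-0.012,0,0,0,0],[0,0,-0.015,0,0,0,0],[0,0,-0.015,0,0,0,0]],
  ],
)

```text
time_s: 10.4
eef_pos: [0.5618, -0.0346, 0.0734]
eef_rot: [-0.001, 0.613, 0.79, -0.0]
wrist_force: [-0.1, -0.0, -0.6]
opening: 0.185
grasp_force: 59.2
```

carry_out(
  plan=[
    [[0,0,-0.003,0,0,0,0],[0,0,-0.006,0,0,0,0],[0,0,-0.009,0,0,0,0],[0,0,-0.011,0,0,0,0],[0,0,-0.011,0,0,0,0]],
  ],
)

```text
time_s: 10.82
eef_pos: [0.562, -0.0347, 0.0627]
eef_rot: [-0.0, 0.613, 0.79, -0.0]
wrist_force: [0.8, 1.2, -0.8]
opening: 0.19
grasp_force: 59.2
```

carry_out(
  plan=[
    [[0,0,-0.001,0,0,0,0],[0,0,-0.0015,0,0,0,0],[0,0,-0.0015,0,0,0,0.5],[0,0,-0.0015,0,0,0,0.7],[0,0,-0.0015,0,0,0,0.7]],
  ],
)

```text
time_s: 11.23
eef_pos: [0.5625, -0.0349, 0.062]
eef_rot: [0.0, 0.613, 0.79, 0.0]
wrist_force: [-0.0, -0.1, 0.0]
opening: 0.605
grasp_force: 0.0
```

carry_out(
  plan=[
    [[0,0,0,0,0,0,0.7],[0,0,0,0,0,0,0.7],[0,0,0,0,0,0,0.7],[0,0,0.01,0,0,0,0.7],[0,0,0.03,0,0,0,0.7]],
  ],
)

```text
time_s: 11.65
eef_pos: [0.5603, -0.0343, 0.0901]
eef_rot: [-0.002, 0.613, 0.79, -0.001]
wrist_force: [0.1, 0.8, -0.6]
opening: 0.7
grasp_force: 0.0
```

carry_out(
  plan=[
    [[0,0,0.03,0,0,0,0.7],[0,0,0.07,0,0,0,0.7],[0,0,0.1,0,0,0,0.7],[0,0,0.13,0,0,0,0.7],[0,0,0.13,0,0,0,0.7]],
  ],
)

```text
time_s: 12.07
eef_pos: [0.566, -0.0357, 0.2302]
eef_rot: [0.006, 0.613, 0.79, 0.002]
wrist_force: [1.0, -0.2, 1.4]
opening: 0.697
grasp_force: 0.0
```

```bash
python3 - <<'E'
from h import *
c=camera("wrist");d=camera("scene")
cv2.imwrite("pics/w5.png",np.hstack([c["pixels"],cv2.resize(d["pixels"][130:270,250:330],(240,420))])[:,:,::-1])
P=pts(c);z=P[...,2];h=cv2.cvtColor(c["pixels"],cv2.COLOR_RGB2HSV);H,S=h[...,0],h[...,1]
m=((H<6)|(H>174))&(S>150)&(z>.06)&(np.hypot(P[...,0]-.562,P[...,1]+.034)<.03);p=P[m]
zt=np.percentile(p[:,2],95);p=p[p[:,2]>zt-.005];print(zt,np.median(p,0),cv2.minEnclosingCircle(p[:,:2].astype(np.float32)*1000))
m=(abs(z-.103)<.005)&(np.hypot(P[...,0]-.532,P[...,1]-.088)<.04)
if m.any(): print("bar",cv2.minAreaRect(P[m][:,:2].astype(np.float32)*1000))
E
```

```text
0.08673186902899557 [ 0.56239    -0.03263418  0.08572492] ((562.4738159179688, -33.26422882080078), 8.813026428222656)
bar ((533.6056518554688, 83.40289306640625), (13.676362991333008, 43.405696868896484), 13.658364295959473)
```

View pics/w5.png

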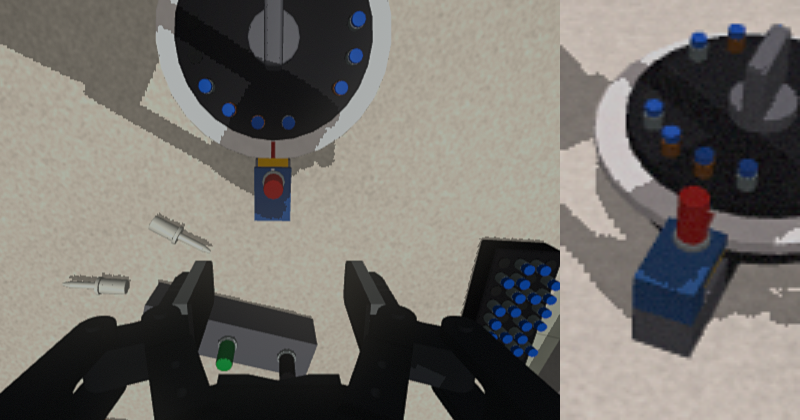

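The red pin stands upright in the fork hole (knob at (273,187)) with its flange flat on the blue jaw: its top is at 86 mm against an expected 85. The other pins are still in the rack and the gripper is clear.

carry_out(
  plan=[
    [[0,0,0,0,0,0,0.7],[0,0,0,0,0,0,0.7],[0,0,0,0,0,0,0.7],[0,0,0,0,0,0,0.7],[0,0,0,0,0,0,0.7]],
  ],
)

```text
time_s: 12.58
eef_pos: [0.5619, -0.0347, 0.2209]
eef_rot: [-0.001, 0.613, 0.79, -0.0]
wrist_force: [-0.1, -0.4, -0.3]
opening: 0.701
grasp_force: 0.0
```

```bash
python3 -c "from bench import hand_in; print(hand_in())"
```

```text
the job is handed in; nothing more can be done
None
```

I turned the carousel into line, put the red lock pin down through fork and tongue until its flange sat on the fork, let go, and handed the job in at about 12.6 s; the judge returned no verdict, but the last pictures show the pin upright and home.

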